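# Lift the square rinse bucket off its trunnion stand and stand it in the drip tray

## Robot

A 6-joint arm with a two-finger parallel gripper is mounted at the origin on the work surface. World frame = base frame: x ahead of the robot, y to its left, z up, the work surface at z = 0. Lengths are in mm, angles in rad, forces in N, time in s.
With the tool pointing down it reaches from about 350 to 875 mm from the base axis. Payload 4.2 kg.
Tool frame: the origin (TCP) lies midway between the tips of the shut fingers; the grasp point (between the pads) lies 19 mm behind it (tcp_to_grasp is the distance from the TCP to the grasp point, in mm); z points along the fingers, y is the line along which they close (so a half turn about z gives the same grasp; the last joint's range is limited). The gripper opens to 85 mm and grips with 20 to 120 N. Pads are 22 mm wide; open, the fingers measure 114 mm over their backs; the gripper's body (76 mm by 85 mm) begins 54 mm behind the grasp point. The pads swing forward as they close: fully open they stand 13 mm farther back than shut.
Start: joints at [1.599, 0.385, 0.008, 0, -1.194, -0.259], TCP at [142.941, 608.413, 199.012] pointing down, gripper open.
Joint ranges: [-3.14, 3.14], [-1.21, 2.06], [-1.07, 1.41], [-3.16, 2.05], [-2.99, -0.16], [-3.1, 3.1]. Speed limits (rad/s): [2.79, 2.79, 3.14, 3.14, 3.14, 3.14].

## Interface

Orientations are given as a unit quaternion [x, y, z, w].
In Python, from bench import read_state, get_image, job_done, tcp_to_grasp gives the robot as it stands.
- The arm moves only by the tool jog_arm, never from a script. Its argument "plan" is a list of rows, each a list of 3 entries, a list of its own where there are three numbers: the finger opening in mm, from 0 to 85.4, then the shift along the tool's x, y, z as a fraction of full scale, then the turn, a rotation vector about the tool's x, y, z as a fraction of full scale. A call has 1 to 10 rows; each row is the pose to reach, as a shift and turn from the pose commanded when the call began, along the tool's axes at that moment; what a row does not reach only later rows make up. Full scale, the value 1, is 0.1 m for a shift and 60 degrees for a turn. A row lasts 1/8 s, in which the tool goes at most 62.5 mm and 10.7 degrees, less where a joint would pass 70% of its speed; a pose out of reach is approached as far as the arm can. A call with a number of a shift or a turn outside -1 to 1 is refused whole. A call with a gripper value outside its range is refused whole. The fingers move at their own pace and stop on an object; the grip force is fixed at half the most. Time passes only in rows, so rows that repeat a pose let the fingers close. It gives the time, the measured TCP pose, the force, the opening and the grip force at its end, in the units of the state.
- read_state(): the state, without advancing time (a new reading comes with each control period).
- get_image(name): name is "scene" or "side" or "wrist"; returns a dict with "img" (420x560x3 uint8, red, green, blue), "range_z" (420x560 float32, mm along the optical axis (not along the pixel's ray), 0 where there is no reading), "intrinsics" (3x3 intrinsics, pixels), "extrinsics" (4x4, takes a point from camera to world coordinates); the wrist camera has in their place "tool_from_camera" (4x4, takes a point from camera to tool coordinates, whose origin is the TCP and whose axes are the flange's). Camera axes: x right, y down, z forward; pixel columns grow to the right and rows downward; lengths in mm; the calibration is good to about 2 mm. A picture is of the moment at which its call begins: read the wrist's pose just before it.
- job_done(): hands the job in; it is judged then, once.
The state is a dict: "clock": time; "joints": joint angles; "joint_vel": joint speeds; "joint_efforts": joint torques, N m; "position": TCP position; "ee_rot": TCP orientation; "contact_force": force on the tool from outside, world axes, zero at the start; "wrist_torque": the same for the moment, N m; "gripper_width": finger opening in mm; "grasp_force": force on a finger pad.
Only numpy, scipy, OpenCV 4.12 (cv2) and the standard library are available. Lean on these libraries where they do the work, as an engineer would, in place of code of your own. Each camera call takes 0.05 s, during which the arm holds its last target. There are 200 camera calls.

## Task

The small parts in the square swing bucket have been rinsed. Take that bucket by the bar over its mouth, lift it straight up out of its two forks without letting it swing or catch, and set it down gently, upright, on the floor of the low square steel drip tray. Leave the round bucket hanging in its own stand.

Things in the scene. Friction and masses are not known exactly. Their poses are not given: they have to be found in the camera images.
- square_bucket_center (a point): Square steel bucket, 64x64, 70 deep, open top, loose, 0.25-0.42 kg, brass parts in it. Point: centre, 57 above its underside, on the axis of its two pins (8 thick, along y, to 54 either side), which rest in V forks; it swings about them. Rigid black grip bar over the mouth, along y, parallel to the pins: 66 long, 10 wide (x), 14 high, centre 50 above this point, 37 above the rim; grip across its 10. mm.
- stand_sq_pivot (a point): Stand of the square bucket, fixed: grey base 80x124 mm, two aluminium Y forks at 46 mm either side along y, 10 mm thick, 62 mm wide (x) at the top. Point: middle of the seated pins' axis, 85 mm above the bench; the fork tips reach 20 mm above it, so the pins are clear once the bucket is 27 mm up. y along the pins, z up.
- tray_in (a point): Centre of the inner floor of the low square steel drip tray (fixed), 160 x 160 mm outside, 152 mm inside, rim 14 mm above its floor; the floor is 4 mm above the bench. z is up.
- round_bucket_center (a point): Centre of the round bucket, which is to be left hanging in its own, identical stand: 66 mm in diameter, 70 mm deep, with the same pins and the same kind of bar; the point lies on its pin axis. The top of its bar is 57 mm above this point, 142 mm above the bench.
Things that resemble listed ones, but are neither listed nor needed, are in the scene too. What is shaped like the part that bears stand_sq_pivot but purple or turquoise is not meant. Of the things that look like the part that bears tray_in, the largest one is meant.

How it is judged (in metres and radians):
On the way:
1. the square bucket is raised straight up until its pins are clear of the forks (27 mm or more), still over its stand (within 30 mm) and within 15 degrees of upright (z of square_bucket_center in the frame of stand_sq_pivot above 0.027 m and horizontal distance between square_bucket_center and stand_sq_pivot below 0.03 m and angle between square_bucket_center's own z axis and vertical below 0.26 rad), for 0.1 s.
At the end, for the whole second after the job is handed in: The square bucket stands at rest on the drip tray's floor (its underside within 5 mm of it), within 5 degrees of upright and its centre within 45 mm of the tray's; the round bucket still hangs in its own stand, within 20 mm of where it was and within 11 degrees of upright (horizontal distance between square_bucket_center and tray_in below 0.045 m and z of square_bucket_center in the frame of tray_in between 0.052 and 0.062 m and angle between square_bucket_center's own z axis and vertical below 0.09 rad and linear speed of square_bucket below 0.02 m/s and distance of round_bucket_center from where it was at the start of the episode below 0.02 m and angle between round_bucket_center's own z axis and vertical below 0.2 rad); the robot touches nothing.
It fails at once if the square bucket swings or tips more than 20 degrees (angle between square_bucket_center's own z axis and vertical above 0.35 rad).
It fails at once if the square bucket catches on its stand (a force above 40 N between them) (contact force between square_bucket and stand_sq above 40 N).
It fails at once if the square bucket is dropped or rammed into the tray (faster than 0.45 m/s, a fall of about 10 mm, within 28 mm of its floor) (horizontal distance between square_bucket_center and tray_in below 0.08 m and z of square_bucket_center in the frame of tray_in below 0.085 m and linear speed of square_bucket above 0.45 m/s).
It fails at once if the round bucket is knocked (shifted 20 mm or swung 20 degrees) (distance of round_bucket_center from where it was at the start of the episode above 0.02 m or angle between round_bucket_center's own z axis and vertical above 0.35 rad).
It also fails if it takes over 48 s, if anything falls off the work surface, if the arm or the gripper's body presses on something with over 40 N, if the wrist force passes 120 N, or if a joint passes its speed limit or range.

## Working session

There is one attempt and no reset: what is moved stays moved. The work goes in short steps, Python scripts to look and compute and a tool call to move; the robot and the scene stay as the last step left them, time stands still between calls to the robot, and variables do not carry over. Pictures are saved under pics/ and viewed, at most 10 in all, crops included, and the job is handed in when it is done.

Besides the shell and the picture viewer there is one more tool, called after ">>>" in YAML: its name, and indented under it one key for each argument. jog_arm: Moves the arm, as the interface text tells. Its arguments: {"type":"object","properties":{"plan":{"type":"array"}},"required":["plan"]}

```bash
mkdir -p pics; ls; cat > h.py <<'E'
import numpy as np, cv2
from bench import *
def snap(n,f):
    d=get_image(n); cv2.imwrite('pics/'+f,d['img'][:,:,::-1]); np.savez('/tmp/'+n+'.npz',**{k:v for k,v in d.items()}); return d
def pts(d):
    K=d['intrinsics'];T=d['extrinsics'];z=d['range_z'];v,u=np.indices(z.shape)
    P=np.stack([(u-K[0,2])/K[0,0]*z,(v-K[1,2])/K[1,1]*z,z],-1)
    return P@T[:3,:3].T+T[:3,3]
E
python3 - <<'E'
from h import *
print(read_state())
for n in('scene','side'):
    d=snap(n,n+'0.png');print(d['extrinsics'].round(2).tolist(),(d['range_z']>0).mean())
E
```

```text
pics
{'clock': 0.0, 'joints': array([ 1.59862741e+00,  3.85562761e-01,  6.60376011e-03, -4.97857658e-04,
       -1.19401578e+00, -2.58567683e-01]), 'joint_vel': array([ 1.45418038e-04, -7.74502823e-04,  1.23266324e-04, -2.53141350e-04,
       -2.62583568e-03,  2.85017885e-05]), 'joint_efforts': array([ 1.03839304e-04, -3.92295456e+01,  1.88403153e+01,  4.18622822e+00,
       -4.56881564e-03, -4.75783082e-06]), 'position': array([142.78946333, 607.78188926, 197.90946661]), 'ee_rot': array([ 9.93341264e-01, -1.15203706e-01, -7.35553459e-05,  1.11109639e-03]), 'contact_force': array([ 0.24051707, -0.84048309,  0.15374407]), 'wrist_torque': array([-0.05371879, -0.02027681,  0.00523096]), 'grasp_force': 0.0, 'gripper_width': 85.45245542513757}
[[-0.77, 0.51, -0.39, 963.58], [0.64, 0.59, -0.49, 564.65], [-0.02, -0.63, -0.77, 1021.79], [0.0, 0.0, 0.0, 1.0]] 0.9960416666666667
[[0.86, -0.37, 0.35, -44.76], [-0.51, -0.63, 0.58, -885.91], [0.0, -0.68, -0.73, 1154.37], [0.0, 0.0, 0.0, 1.0]] 0.9959013605442177
```

View pics/scene0.png

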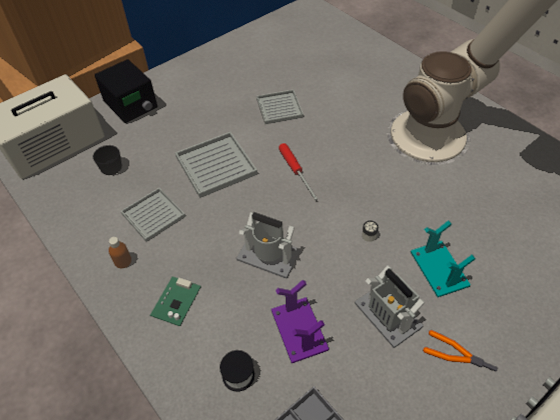

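View pics/side0.png

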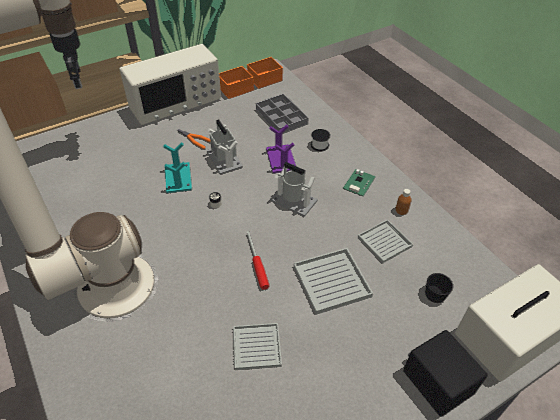

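Candidates:
- **Buckets (scene view):** the ribbed bucket with flat faces at (395,300), and the rounded one at (267,242), which is the round bucket.
- **Stands:** the purple one (300,325) and the turquoise one (440,260) are decoys.
- **Trays:** (217,163) is the largest. (153,214) and (280,107) are smaller, and (310,410) is a parts box.

I choose the bucket at (395,300), at (223,150) in the side view, and the tray at (217,163). Next I'll take a crop and measure.

```bash
python3 - <<'E'
from h import *
L=lambda n:dict(np.load('/tmp/'+n+'.npz'))
S=L('scene');D=L('side')
a=cv2.resize(S['img'][205:350,225:435],None,fx=3.7,fy=3.7,interpolation=2)[:, :, ::-1]
cv2.imwrite('pics/crop.png',a[:600,:800])
C={}
for n,d,boxes in(('scene',S,dict(sq=(375,260,420,305),rd=(245,208,290,240))),('side',D,dict(sq=(205,115,240,150),rd=(275,155,315,185)))):
    P=pts(d)
    for k,(u0,v0,u1,v1) in boxes.items():
        p=P[v0:v1,u0:u1].reshape(-1,3);c=d['img'][v0:v1,u0:u1].reshape(-1,3)
        m=(c.max(1)<60)&(p[:,2]>115)&(p[:,2]<155)
        q=p[m]; 
        if len(q)<5: print(n,k,len(q));continue
        t=q[q[:,2]>q[:,2].max()-8]
        r=cv2.minAreaRect(t[:,:2].astype(np.float32))
        print(n,k,len(q),len(t),'z',q[:,2].min().round(1),q[:,2].max().round(1),'mean',t.mean(0).round(1),'rect',r)
    # tray: height 8..25
for n,d,(u0,v0,u1,v1) in(('scene',S,(170,125,265,200)),('side',D,(288,245,378,318))):
    p=pts(d)[v0:v1,u0:u1].reshape(-1,3)
    q=p[(p[:,2]>13)&(p[:,2]<24)]; r=cv2.minAreaRect(q[:,:2].astype(np.float32)); print(n,'tray',len(q),r)
E
```

```text
scene sq 245 159 z 117.2 147.0 mean [478.8 301.6 142.5] rect ((478.15338134765625, 300.0986328125), (65.24471282958984, 9.700559616088867), 84.9328842163086)
scene rd 191 122 z 126.4 147.0 mean [573.9  25.7 142.9] rect ((573.3306274414062, 24.706645965576172), (11.725974082946777, 66.17140197753906), 26.695131301879883)
side sq 58 37 z 115.3 146.4 mean [475.3 294.5 142.8] rect ((474.7026672363281, 296.1094970703125), (63.795597076416016, 10.391682624816895), 88.66475677490234)
side rd 107 43 z 128.0 149.2 mean [571.7  20.6 143.4] rect ((571.654296875, 21.37396812438965), (11.483936309814453, 63.33526611328125), 25.53098487854004)
scene tray 563 ((535.0255126953125, -289.5714111328125), (167.37327575683594, 228.5084991455078), 78.56742858886719)
side tray 476 ((536.8047485351562, -290.70574951171875), (164.33409118652344, 234.41505432128906), 78.28821563720703)
```

View pics/crop.png

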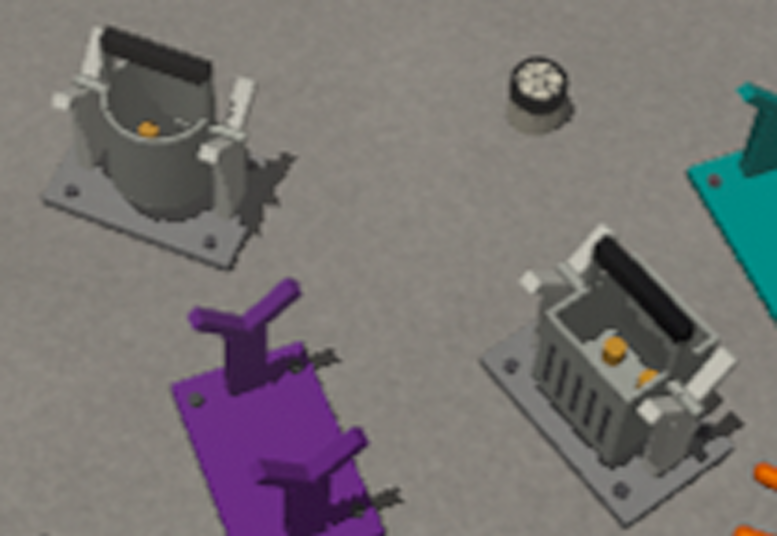

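The crop shows the square bucket at crop (630,360), with straight rim and slots, on its grey base. The round bucket is at crop (160,130). The choice holds. Next I'll clean up the tray measurement and work out the approach.

```bash
cat >> h.py <<'E'
from scipy.spatial.transform import Rotation as R
def go(xyz,head=None):
    """shift (tool axes, mm) and turn about tool z (deg) to TCP xyz, tool x heading in world deg"""
    s=read_state();r=R.from_quat(s['ee_rot']);X=r.as_matrix()[:,0];h=np.degrees(np.arctan2(X[1],X[0]))
    print('pos',s['position'].round(1),'head',h.round(1),'shift/100',(r.inv().apply(np.array(xyz)-s['position'])/100).round(3),'turn/60',None if head is None else round(-((head-h+180)%360-180)/60,3),'axis',r.as_matrix()[:,2].round(3))
E
python3 - <<'E'
from h import *
try: print('ttg',tcp_to_grasp() if callable(tcp_to_grasp) else tcp_to_grasp)
except Exception as e: print(e)
for n,(u,v) in(('scene',(217,163)),('side',(332,280))):
    d=dict(np.load('/tmp/'+n+'.npz'));p=pts(d)
    m=((p[...,2]>11)&(p[...,2]<26)).astype(np.uint8)
    k,l,st,c=cv2.connectedComponentsWithStats(m)
    for i in range(1,k):
        if st[i,4]>60:
            q=p[l==i];print(n,st[i],cv2.minAreaRect(q[:,:2].astype(np.float32)))
go([477,298,260],-93)
print(get_image('wrist')['tool_from_camera'].round(2).tolist())
E
```

```text
ttg 18.700000000000003
scene [  0   0 151  64 605] ((490.22613525390625, -1051.067626953125), (169.30755615234375, 511.20770263671875), 77.6416244506836)
scene [103  98  45  25 152] ((595.5380859375, -621.7745971679688), (61.97948455810547, 142.7731170654297), 30.649099349975586)
scene [260 104  44  18  94] ((245.00384521484375, -326.3828125), (73.59603118896484, 111.87814331054688), 62.45368576049805)
scene [ 392  111   75   49 1132] ((15.355743408203125, 9.533180236816406), (165.69680786132812, 195.9558563232422), 32.010860443115234)
scene [ 17 131  88  47 420] ((791.3912963867188, -564.6837768554688), (15.593133926391602, 239.5890350341797), 88.54808044433594)
scene [176 132  82  64 652] ((502.366943359375, -282.7295227050781), (167.30111694335938, 161.98983764648438), 78.77605438232422)
scene [279 143  39  56 300] ((361.2208251953125, -121.38592529296875), (200.20040893554688, 26.126985549926758), 74.5840835571289)
scene [ 99 153  19  10  85] ((708.05908203125, -475.7483825683594), (17.307310104370117, 47.21516799926758), 75.68583679199219)
scene [100 159  22  15  79] ((716.84051
[... 3587 characters left out ...]
3] ((-0.09337615966796875, -22.05921173095703), (154.4899139404297, 196.826171875), 87.9063949584961)
side [429 280  20  13  83] ((727.9793090820312, -446.79339599609375), (21.402236938476562, 50.35035705566406), 31.342187881469727)
side [455 329  75  52 266] ((684.2718505859375, -660.4427490234375), (77.4310531616211, 172.6607208251953), 30.857589721679688)
side [404 367  73  50 226] ((517.35107421875, -664.4795532226562), (79.40292358398438, 163.00048828125), 37.63031768798828)
pos [142.8 607.9 198.1] head -13.2 shift/100 [ 3.962  2.253 -0.615] turn/60 1.329 axis [-0.    -0.002 -1.   ]
[[-0.0, -0.96, -0.29, 77.36], [1.0, 0.0, -0.0, -0.84], [0.0, -0.29, 0.96, -173.99], [0.0, 0.0, 0.0, 1.0]]
```

>>> jog_arm:
  plan:
    - [60,[0.2,0.11,-0.1],[0,0,0]]
    - [60,[0.5,0.28,-0.25],[0,0,0]]
    - [60,[0.8,0.45,-0.4],[0,0,0]]
    - [60,[1,0.57,-0.6],[0,0,0]]

```text
clock: 0.65
position: [228.8, 527.9, 259.8]
ee_rot: [0.993, -0.116, 0.0, 0.0]
contact_force: [0.8, 0.1, 0.9]
gripper_width: 60.2
grasp_force: 0.0
```

>>> jog_arm:
  plan:
    - [60,[0.3,0.17,0],[0,0,0]]
    - [60,[0.6,0.34,0],[0,0,0]]
    - [60,[1,0.57,0],[0,0,0]]

```text
clock: 1.02
position: [312.6, 450.2, 259.6]
ee_rot: [0.993, -0.115, 0.0, -0.0]
contact_force: [0.5, 1.1, 0.5]
gripper_width: 59.8
grasp_force: 0.0
```

>>> jog_arm:
  plan:
    - [60,[0.3,0.17,0],[0,0,0.15]]
    - [60,[0.6,0.34,0],[0,0,0.3]]
    - [60,[0.8,0.46,0],[0,0,0.45]]
    - [60,[1,0.57,0],[0,0,0.6]]
    - [60,[1,0.57,0],[0,0,0.75]]
    - [60,[1,0.57,0],[0,0,0.75]]

```text
clock: 1.78
position: [396.3, 372.3, 259.5]
ee_rot: [0.874, -0.486, 0.0, -0.0]
contact_force: [0.3, -0.5, 0.5]
gripper_width: 60.0
grasp_force: 0.0
```

```bash
python3 - <<'E'
from h import *
go([477,298,260],-93)
E
```

```text
pos [396.3 372.3 259.5] head -58.2 shift/100 [ 1.056 -0.294 -0.005] turn/60 0.58 axis [ 0.  0. -1.]
```

>>> jog_arm:
  plan:
    - [60,[0.3,-0.1,0],[0,0,0.15]]
    - [60,[0.6,-0.2,0],[0,0,0.3]]
    - [60,[0.9,-0.29,0],[0,0,0.45]]
    - [60,[1,-0.29,0],[0,0,0.58]]
    - [60,[1,-0.29,0],[0,0,0.58]]
    - [60,[1,-0.29,0],[0,0,0.58]]

```text
clock: 2.52
position: [472.9, 303.8, 259.2]
ee_rot: [-0.689, 0.724, 0.0, 0.0]
contact_force: [0.2, 0.1, -0.6]
gripper_width: 60.2
grasp_force: 0.0
```

```bash
python3 - <<'E'
from h import *
go([477,298,260],-93)
s=read_state(); d=snap('wrist','w1.png')
T=np.eye(4);T[:3,:3]=R.from_quat(s['ee_rot']).as_matrix();T[:3,3]=s['position']
d['extrinsics']=T@d['tool_from_camera'];p=pts(d)
m=(d['img'].max(2)<60)&(p[...,2]>125)&(p[...,2]<155)&(np.hypot(p[...,0]-477,p[...,1]-298)<60)
k,l,st,c=cv2.connectedComponentsWithStats(m.astype(np.uint8))
i=1+st[1:,4].argmax();print(st[i]);q=p[l==i];z=np.percentile(q[:,2],90);print(z)
t=q[q[:,2]>z-3];print(cv2.minAreaRect(t[:,:2].astype(np.float32)),t.mean(0))
E
```

```text
pos [472.9 303.8 259.2] head -92.8 shift/100 [ 0.056 -0.044 -0.008] turn/60 0.003 axis [ 0.  0. -1.]
[275 157  11  66 591]
141.9541426775453
((478.1217041015625, 300.22125244140625), (65.15103149414062, 9.788673400878906), 84.2769546508789) [478.35521343 299.30794242 141.0763446 ]
```

View pics/w1.png

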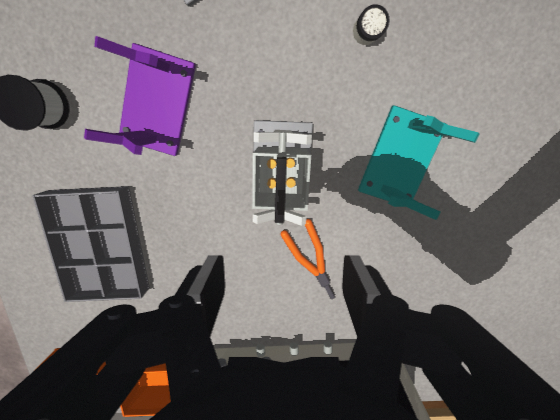

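The wrist picture shows the bar from (281,130) to (279,222), centred between the fingers. It agrees with the scene estimate of (478,300), long axis at 85°. Next I align and descend.

>>> jog_arm:
  plan:
    - [60,[0.035,-0.054,0],[0,0,0.042]]
    - [60,[0.035,-0.054,0.2],[0,0,0.042]]
    - [60,[0.035,-0.054,0.4],[0,0,0.042]]
    - [60,[0.035,-0.054,0.6],[0,0,0.042]]
    - [60,[0.035,-0.054,0.8],[0,0,0.042]]
    - [60,[0.035,-0.054,0.8],[0,0,0.042]]

```text
clock: 3.32
position: [477.6, 299.2, 177.5]
ee_rot: [-0.672, 0.74, -0.0, -0.002]
contact_force: [-0.1, -0.0, 0.4]
gripper_width: 60.4
grasp_force: 0.0
```

```bash
python3 - <<'E'
from h import *
go([478.1,300,117],-95.3)
s=read_state(); d=snap('wrist','w2.png')
T=np.eye(4);T[:3,:3]=R.from_quat(s['ee_rot']).as_matrix();T[:3,3]=s['position']
d['extrinsics']=T@d['tool_from_camera'];p=pts(d)
m=(d['img'].max(2)<60)&(p[...,2]>125)&(p[...,2]<150)&(np.hypot(p[...,0]-478,p[...,1]-300)<50)
q=p[m];z=np.percentile(q[:,2],90);print(len(q),z)
t=q[q[:,2]>z-3];print(cv2.minAreaRect(t[:,:2].astype(np.float32)),t.mean(0))
E
```

```text
pos [477.6 299.2 177.5] head -95.5 shift/100 [-0.01  -0.005  0.605] turn/60 -0.004 axis [-0.003 -0.003 -1.   ]
1099 141.8699413098395
((478.2649230957031, 300.0018310546875), (65.17508697509766, 9.41756534576416), 84.94635009765625) [478.1519242  298.34244768 141.06254727]
```

View pics/w2.png

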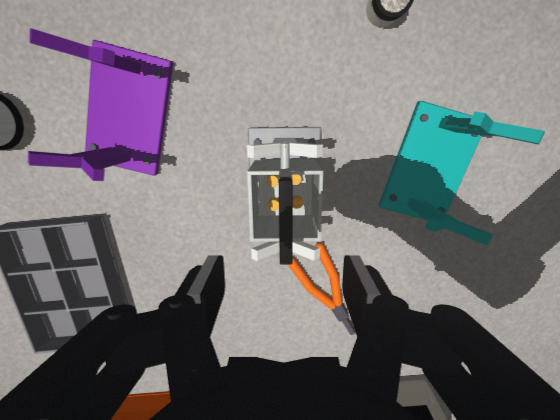

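The bar, from (286,178) to (286,262), lies midway between the fingers. The measurement agrees within 1 mm. I'll descend 60 mm and close.

>>> jog_arm:
  plan:
    - [60,[-0.01,-0.006,0.15],[0,0,0]]
    - [60,[-0.01,-0.006,0.3],[0,0,0]]
    - [60,[-0.01,-0.006,0.45],[0,0,0]]
    - [60,[-0.01,-0.006,0.55],[0,0,0]]
    - [60,[-0.01,-0.006,0.6],[0,0,0]]
    - [60,[-0.01,-0.006,0.6],[0,0,0]]
    - [40,[-0.01,-0.006,0.6],[0,0,0]]
    - [25,[-0.01,-0.006,0.6],[0,0,0]]
    - [18,[-0.01,-0.006,0.6],[0,0,0]]
    - [18,[-0.01,-0.006,0.6],[0,0,0]]

```text
clock: 4.62
position: [479.1, 300.8, 119.1]
ee_rot: [-0.672, 0.74, 0.0, 0.0]
contact_force: [-0.1, 0.7, -0.2]
gripper_width: 17.8
grasp_force: 0.0
```

>>> jog_arm:
  plan:
    - [14,[0,0,0],[0,0,0]]
    - [12,[0,0,0],[0,0,0]]
    - [10,[0,0,0],[0,0,0]]
    - [7,[0,0,0],[0,0,0]]
    - [4,[0,0,0],[0,0,0]]
    - [0,[0,0,0],[0,0,0]]
    - [0,[0,0,0],[0,0,0]]
    - [0,[0,0,0],[0,0,0]]

```text
clock: 5.62
position: [479.1, 300.7, 119.0]
ee_rot: [-0.672, 0.74, -0.0, 0.0]
contact_force: [-0.3, -0.8, 0.0]
gripper_width: 0.2
grasp_force: 0.0
```

```bash
python3 - <<'E'
from h import *
go([478.1,300,117],-95.3);s=read_state();print(s['gripper_width'],s['grasp_force'],s['contact_force'],s['wrist_torque'])
E
```

```text
pos [479.1 300.7 119. ] head -95.5 shift/100 [0.008 0.009 0.02 ] turn/60 -0.004 axis [ 0.  0. -1.]
0.18757563434780913 0.0 [-0.25633572 -0.84484518  0.04538905] [ 0.0062214   0.02099647 -0.00649626]
```

The fingers shut on nothing. I'll look before doing anything else.

```bash
python3 - <<'E'
from h import *
w=snap('wrist','w3.png');s=snap('scene','s3.png');d=snap('side','d3.png')
a=cv2.resize(s['img'][190:350,320:480],(400,400),interpolation=2);b=cv2.resize(d['img'][70:200,160:290],(400,400),interpolation=2)
cv2.imwrite('pics/c3.png',np.hstack([a,b])[:,:,::-1])
E
```

```text
(no output)
```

View pics/c3.png

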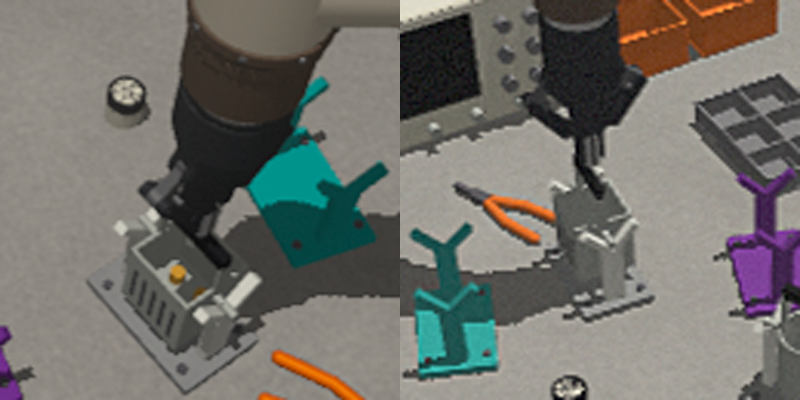

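View pics/w3.png

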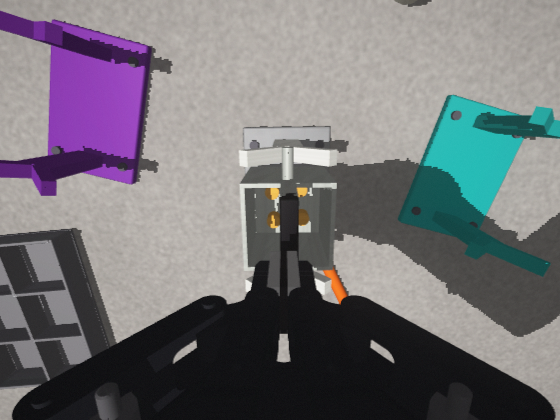

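```bash
python3 - <<'E'
from h import *
d=dict(np.load('/tmp/wrist.npz'));d['extrinsics']=d['tool_from_camera'];p=pts(d)
for v in(200,230,250,265,275,285,295,300):
    print(v,[tuple(p[v,u].round(0).astype(int))+(int(d['img'][v,u].max()),) for u in range(250,322,6)])
s=read_state();print(s['gripper_width'],s['grasp_force'],tcp_to_grasp)
b=cv2.resize(d['img'][180:340,210:370],(600,600),interpolation=2);cv2.imwrite('pics/w3c.png',(np.clip(b.astype(float)*2,0,255))[:,:,::-1])
E
```

```text
200 [(np.int64(12), np.int64(-28), np.int64(53), 82), (np.int64(2), np.int64(-27), np.int64(90), 96), (np.int64(2), np.int64(-22), np.int64(90), 96), (np.int64(2), np.int64(-16), np.int64(88), 95), (np.int64(2), np.int64(-11), np.int64(88), 147), (np.int64(32), np.int64(-4), np.int64(-21), 35), (np.int64(33), np.int64(-1), np.int64(-22), 44), (np.int64(33), np.int64(2), np.int64(-22), 41), (np.int64(33), np.int64(5), np.int64(-22), 55), (np.int64(2), np.int64(16), np.int64(90), 95), (np.int64(2), np.int64(22), np.int64(89), 94), (np.int64(2), np.int64(27), np.int64(88), 94)]
230 [(np.int64(-10), np.int64(-28), np.int64(44), 79), (np.int64(-27), np.int64(-28), np.int64(88), 89), (np.int64(-27), np.int64(-22), np.int64(89), 92), (np.int64(-27), np.int64(-17), np.int64(88), 94), (np.int64(-27), np.int64(-11), np.int64(90), 94), (np.int64(16), np.int64(-4), np.int64(-21), 60), (np.int64(16), np.int64(-1), np.int64(-21), 41), (np.int64(16), np.int64(2), np.int64(-22), 41), (np.int64(16), np.int64(6), np.int64(-22), 115), (np.int64(-27), np.int64(17), np.int64(89), 208), (np.int64(-27), np
[... 3085 characters left out ...]
24), (np.int64(10), np.int64(-12), np.int64(-78), 21), (np.int64(12), np.int64(-10), np.int64(-80), 22), (np.int64(11), np.int64(-8), np.int64(-79), 24), (np.int64(12), np.int64(-6), np.int64(-80), 25), (np.int64(5), np.int64(-4), np.int64(-70), 25), (np.int64(5), np.int64(-1), np.int64(-69), 23), (np.int64(11), np.int64(1), np.int64(-79), 23), (np.int64(12), np.int64(3), np.int64(-80), 23), (np.int64(11), np.int64(5), np.int64(-79), 22), (np.int64(11), np.int64(7), np.int64(-80), 23), (np.int64(12), np.int64(9), np.int64(-80), 24)]
-0.11584810354167485 0.0 18.700000000000003[ WARN:0@0.193] global loadsave.cpp:1063 imwrite_ Unsupported depth image for selected encoder is fallbacked to CV_8U.
```

View pics/w3c.png

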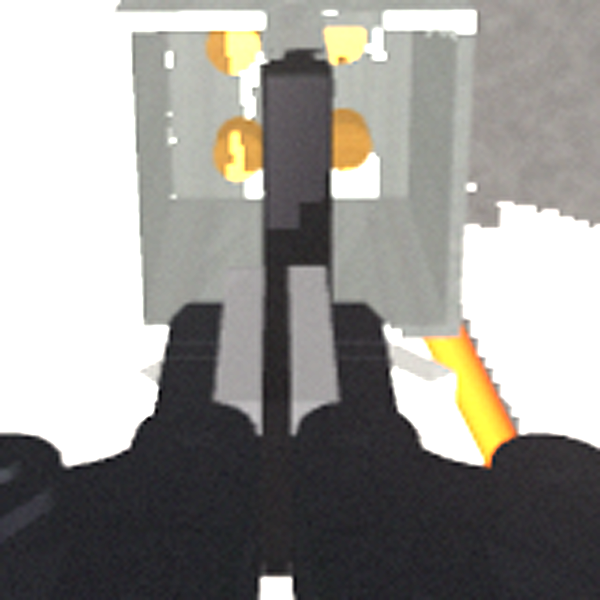

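The bar is centred in x and y, but the wrist depth shows the finger tips about 43 mm behind the reported TCP, so they shut above the bar. I'll check that against the fixed cameras.

```bash
python3 - <<'E'
from h import *
for n in('scene','side'):
    p=pts(dict(np.load('/tmp/'+n+'.npz'))); q=p[(np.hypot(p[...,0]-479,p[...,1]-300)<28)&(p[...,2]>118)&(p[...,2]<230)]
    for z in range(120,230,6):
        t=q[(q[:,2]>=z)&(q[:,2]<z+6)]
        print(n,z,len(t), t.min(0).round(0)[:2] if len(t) else '',t.max(0).round(0)[:2] if len(t) else '')
E
```

```text
scene 120 0  
scene 126 10 [478. 280.] [483. 327.]
scene 132 37 [480. 284.] [485. 327.]
scene 138 61 [473. 289.] [486. 327.]
scene 144 10 [477. 311.] [485. 326.]
scene 150 2 [479. 308.] [486. 311.]
scene 156 13 [478. 306.] [491. 312.]
scene 162 19 [474. 297.] [495. 313.]
scene 168 22 [467. 302.] [494. 312.]
scene 174 17 [473. 306.] [495. 313.]
scene 180 11 [477. 306.] [495. 312.]
scene 186 9 [476. 306.] [493. 313.]
scene 192 16 [456. 306.] [494. 315.]
scene 198 41 [458. 287.] [502. 315.]
scene 204 49 [455. 290.] [505. 317.]
scene 210 18 [478. 294.] [506. 314.]
scene 216 25 [466. 302.] [497. 319.]
scene 222 27 [465. 308.] [499. 320.]
scene 228 9 [466. 312.] [498. 319.]
side 120 0  
side 126 4 [471. 283.] [476. 327.]
side 132 8 [470. 275.] [476. 325.]
side 138 25 [470. 273.] [482. 327.]
side 144 11 [470. 276.] [482. 327.]
side 150 2 [473. 291.] [473. 297.]
side 156 13 [473. 285.] [493. 300.]
side 162 15 [466. 288.] [494. 306.]
side 168 12 [468. 288.] [495. 308.]
side 174 16 [467. 286.] [492. 308.]
side 180 14 [468. 288.] [492. 295.]
side 186 10 [466. 287.] [490. 298.]
side 192 18 [458. 285.] [504. 299.]
side 198 36 [455. 285.] [503. 314.]
side 204 28 [452. 284.] [504. 314.]
side 210 23 [452. 281.] [506. 310.]
side 216 16 [465. 283.] [496. 312.]
side 222 16 [462. 278.] [497. 289.]
side 228 8 [464. 280.] [487. 294.]
```

Both fixed cameras agree: the tips are at z≈157 with the reported TCP at 119. The real tips are therefore about 38 mm short of the reported TCP and offset by −2.5 mm in tool y. I'll open, correct, go 40 mm lower in steps, then close.

>>> jog_arm:
  plan:
    - [60,[0,0,0],[0,0,0]]
    - [60,[0.01,0.025,0],[0,0,0]]
    - [60,[0.01,0.025,0],[0,0,0]]
    - [60,[0.01,0.025,0],[0,0,0]]
    - [60,[0.01,0.025,0.05],[0,0,0]]
    - [60,[0.01,0.025,0.1],[0,0,0]]
    - [60,[0.01,0.025,0.15],[0,0,0]]
    - [60,[0.01,0.025,0.2],[0,0,0]]
    - [60,[0.01,0.025,0.2],[0,0,0]]
    - [60,[0.01,0.025,0.2],[0,0,0]]

```text
clock: 7.02
position: [476.6, 300.0, 99.1]
ee_rot: [-0.672, 0.74, -0.0, 0.0]
contact_force: [-0.4, 0.6, 1.1]
gripper_width: 59.8
grasp_force: 0.0
```

>>> jog_arm:
  plan:
    - [60,[0,0,0.04],[0,0,0]]
    - [60,[0,0,0.08],[0,0,0]]
    - [60,[0,0,0.12],[0,0,0]]
    - [60,[0,0,0.16],[0,0,0]]
    - [60,[0,0,0.2],[0,0,0]]
    - [50,[0,0,0.2],[0,0,0]]
    - [40,[0,0,0.2],[0,0,0]]
    - [30,[0,0,0.2],[0,0,0]]
    - [22,[0,0,0.2],[0,0,0]]
    - [22,[0,0,0.2],[0,0,0]]

```text
clock: 8.28
position: [476.5, 300.0, 79.1]
ee_rot: [-0.672, 0.74, 0.0, 0.0]
contact_force: [0.4, -0.0, -0.1]
gripper_width: 21.6
grasp_force: 0.0
```

```bash
python3 - <<'E'
from h import *
s=read_state();print(s['gripper_width'],s['contact_force'])
go([478,300,79])
d=snap('wrist','w4.png')
d['extrinsics']=d['tool_from_camera'];p=pts(d)
print((p[225,255:325:3]).round(0)[:,1:].astype(int).tolist()); print(p[285,255:325:3].round(0).astype(int).tolist())
a=cv2.resize(d['img'][150:330,190:390],(660,594),interpolation=2).astype(float)*1.8
cv2.imwrite('pics/w4c.png',np.clip(a,0,255).astype(np.uint8)[:,:,::-1])
E
```

```text
21.648692994445412 [ 0.39952578 -0.03508042 -0.10837313]
pos [476.5 300.   79.1] head -95.5 shift/100 [-0.001 -0.015  0.001] turn/60 None axis [ 0.  0. -1.]
[[-25, 50], [-22, 49], [-20, 49], [-18, 50], [-15, 49], [-13, 49], [-6, -59], [-5, -58], [-4, -58], [-3, -59], [-2, -59], [0, -60], [1, -59], [2, -57], [8, 49], [11, 48], [13, 48], [15, 49], [18, 49], [20, 49], [22, 50], [25, 49], [27, 48], [28, 36]]
[[10, -14, -67], [4, -13, -58], [-4, -13, -44], [-30, -15, -2], [-29, -13, -2], [-30, -11, -2], [-30, -9, -1], [7, -5, -62], [7, -4, -61], [7, -3, -61], [7, -2, -63], [7, 0, -62], [7, 1, -62], [7, 2, -62], [-29, 6, -3], [-30, 8, -2], [-30, 10, -2], [-5, 9, -43], [5, 9, -59], [11, 9, -68], [11, 10, -68], [10, 12, -68], [10, 13, -67], [10, 14, -67]]
```

View pics/w4c.png

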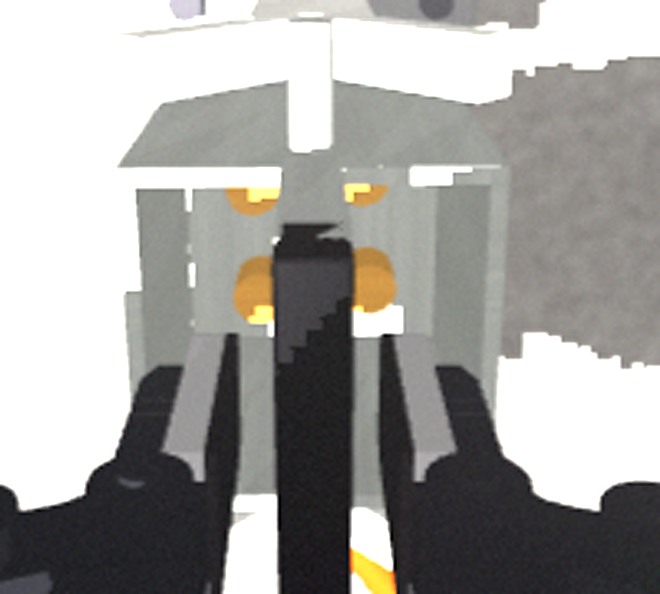

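The bar (tool y −6 to 2.5) is now centred between the pads (−13 and 9) and within their height. Closing.

>>> jog_arm:
  plan:
    - [17,[0,0,0],[0,0,0]]
    - [13,[0,0,0],[0,0,0]]
    - [11,[0,0,0],[0,0,0]]
    - [9,[0,0,0],[0,0,0]]
    - [6,[0,0,0],[0,0,0]]
    - [3,[0,0,0],[0,0,0]]
    - [0,[0,0,0],[0,0,0]]
    - [0,[0,0,0],[0,0,0]]

```text
clock: 9.32
position: [476.3, 300.0, 79.0]
ee_rot: [-0.672, 0.74, 0.0, -0.0]
contact_force: [-2.5, 0.9, 1.9]
gripper_width: 8.8
grasp_force: 58.8
```

Gripped, at 58.8 N. Now lifting straight up slowly.

>>> jog_arm:
  plan:
    - [0,[0,0,-0.01],[0,0,0]]
    - [0,[0,0,-0.03],[0,0,0]]
    - [0,[0,0,-0.06],[0,0,0]]
    - [0,[0,0,-0.1],[0,0,0]]
    - [0,[0,0,-0.15],[0,0,0]]
    - [0,[0,0,-0.2],[0,0,0]]
    - [0,[0,0,-0.26],[0,0,0]]
    - [0,[0,0,-0.32],[0,0,0]]
    - [0,[0,0,-0.36],[0,0,0]]
    - [0,[0,0,-0.36],[0,0,0]]

```text
clock: 10.58
position: [476.7, 300.2, 115.5]
ee_rot: [-0.672, 0.74, 0.0, 0.0]
contact_force: [0.2, 0.5, -3.4]
gripper_width: 8.9
grasp_force: 58.3
```

```bash
python3 - <<'E'
from h import *
s=read_state();print(s['gripper_width'],s['grasp_force'],s['contact_force'],s['wrist_torque'])
go([476.5,300,79])
d=snap('wrist','w5.png');d['extrinsics']=d['tool_from_camera'];p=pts(d);w=np.load('/tmp/scene.npz')
# bucket rim points: check tilt by fitting plane to bar top in tool frame
m=(d['img'].max(2)<60)&(abs(p[...,1]+2)<6)&(p[...,0]>12)&(p[...,0]<36)&(p[...,2]<-45)&(p[...,2]>-75)
q=p[m];print(len(q),np.polyfit(q[:,0],q[:,2],1))
# rim band
m=(abs(p[...,1]+2)<36)&(abs(p[...,0])<40)&(p[...,2]>-26)&(p[...,2]<-6)&(d['img'].max(2)>60)
q=p[m];A=np.c_[q[:,:2],np.ones(len(q))];print(len(q),np.linalg.lstsq(A,q[:,2],rcond=None)[0],q.min(0),q.max(0))
E
```

```text
8.940370499596265 58.3402544260025 [ 0.16197995  0.49002292 -3.39943537] [0.00885018 0.00710574 0.01283225]
pos [476.7 300.2 115.5] head -95.5 shift/100 [0.002 0.002 0.365] turn/60 None axis [ 0.001  0.001 -1.   ]
1313 [  0.19483274 -65.58467458]
2959 [ 3.44539106e-02 -1.64706900e-03 -1.55894760e+01] [-29.85916636 -34.16293658 -25.97050228] [39.99428069 30.14612252 -6.00985603]
```

View pics/w5.png

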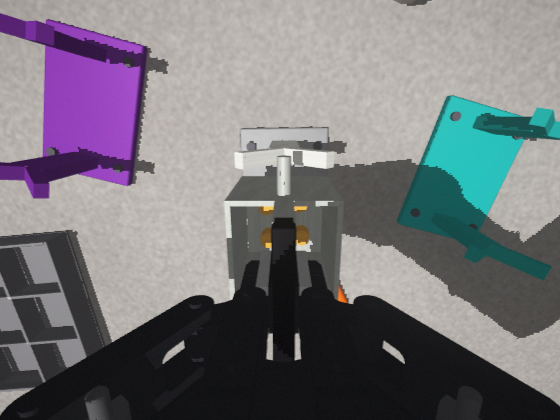

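Picture w5 shows the bucket's near pin (284,175) well above its fork (284,157), with the bar level in the pads. The lift is 36 mm and the load 3.4 N. I'll raise it further, then carry it on the robot side of the round bucket.

>>> jog_arm:
  plan:
    - [0,[0,0,-0.03],[0,0,0]]
    - [0,[0,0,-0.1],[0,0,0]]
    - [0,[0,0,-0.22],[0,0,0]]
    - [0,[0,0,-0.36],[0,0,0]]
    - [0,[0,0,-0.52],[0,0,0]]
    - [0,[0,0,-0.68],[0,0,0]]
    - [0,[0,0,-0.82],[0,0,0]]
    - [0,[0,0,-0.93],[0,0,0]]
    - [0,[0,0,-1],[0,0,0]]
    - [0,[0,0,-1],[0,0,0]]

```text
clock: 11.88
position: [476.6, 300.1, 215.4]
ee_rot: [-0.672, 0.741, 0.0, 0.0]
contact_force: [-0.5, -0.0, -2.9]
gripper_width: 8.9
grasp_force: 58.4
```

>>> jog_arm:
  plan:
    - [0,[0.03,0.01,0],[0,0,0]]
    - [0,[0.1,0.02,0],[0,0,0]]
    - [0,[0.2,0.03,0],[0,0,0]]
    - [0,[0.32,0.05,0],[0,0,0]]
    - [0,[0.45,0.07,0],[0,0,0]]
    - [0,[0.58,0.09,0],[0,0,0]]
    - [0,[0.71,0.1,0],[0,0,0]]
    - [0,[0.82,0.12,0],[0,0,0]]
    - [0,[0.92,0.13,0],[0,0,0]]
    - [0,[1,0.14,0],[0,0,0]]

```text
clock: 13.12
position: [452.8, 201.2, 215.0]
ee_rot: [-0.672, 0.741, 0.0, 0.0]
contact_force: [-0.2, 0.9, -3.1]
gripper_width: 9.2
grasp_force: 58.4
```

>>> jog_arm:
  plan:
    - [0,[0.1,0.02,0],[0,0,0]]
    - [0,[0.2,0.03,0],[0,0,0]]
    - [0,[0.3,0.04,0],[0,0,0]]
    - [0,[0.4,0.06,0],[0,0,0]]
    - [0,[0.5,0.07,0],[0,0,0]]
    - [0,[0.6,0.08,0],[0,0,0]]
    - [0,[0.7,0.1,0],[0,0,0]]
    - [0,[0.8,0.11,0],[0,0,0]]
    - [0,[0.9,0.12,0],[0,0,0]]
    - [0,[1,0.13,0],[0,0,0]]

```text
clock: 14.38
position: [430.2, 102.9, 215.0]
ee_rot: [-0.672, 0.74, -0.0, 0.0]
contact_force: [0.5, -0.7, -2.6]
gripper_width: 9.3
grasp_force: 58.4
```

>>> jog_arm:
  plan:
    - [0,[0.1,0,0],[0,0,0]]
    - [0,[0.2,-0.01,0],[0,0,0]]
    - [0,[0.3,-0.02,0],[0,0,0]]
    - [0,[0.4,-0.03,0],[0,0,0]]
    - [0,[0.5,-0.04,0],[0,0,0]]
    - [0,[0.6,-0.05,0],[0,0,0]]
    - [0,[0.7,-0.06,0],[0,0,0]]
    - [0,[0.8,-0.07,0],[0,0,0]]
    - [0,[0.9,-0.08,0],[0,0,0]]
    - [0,[1,-0.1,0],[0,0,0]]

```text
clock: 15.62
position: [430.6, 2.4, 215.0]
ee_rot: [-0.672, 0.74, 0.0, 0.0]
contact_force: [-0.5, -0.6, -3.1]
gripper_width: 9.3
grasp_force: 58.4
```

>>> jog_arm:
  plan:
    - [0,[0.1,-0.01,0],[0,0,0]]
    - [0,[0.2,-0.02,0],[0,0,0]]
    - [0,[0.3,-0.03,0],[0,0,0]]
    - [0,[0.4,-0.04,0],[0,0,0]]
    - [0,[0.5,-0.05,0],[0,0,0]]
    - [0,[0.6,-0.06,0],[0,0,0]]
    - [0,[0.7,-0.07,0],[0,0,0]]
    - [0,[0.8,-0.08,0],[0,0,0]]
    - [0,[0.9,-0.09,0],[0,0,0]]
    - [0,[1,-0.1,0],[0,0,0]]

```text
clock: 16.88
position: [430.9, -98.1, 215.0]
ee_rot: [-0.672, 0.74, 0.0, 0.0]
contact_force: [0.6, -0.4, -3.3]
gripper_width: 9.4
grasp_force: 58.4
```

```bash
python3 - <<'E'
from h import *
s=read_state();print(s['clock'],s['gripper_width'],s['grasp_force'],s['contact_force'],s['wrist_torque'])
go([502.4-1.5,-282.6,215],-95.5)
E
```

```text
16.875 9.431224139599145 58.37485671043396 [ 0.58490436 -0.36046097 -3.29463308] [ 0.02784448  0.05233908 -0.01582815]
pos [430.9 -98.1 215. ] head -95.5 shift/100 [ 1.769 -0.875 -0.   ] turn/60 -0.001 axis [-0.  0. -1.]
```

>>> jog_arm:
  plan:
    - [0,[0.1,-0.03,0],[0,0,0]]
    - [0,[0.19,-0.07,0],[0,0,0]]
    - [0,[0.28,-0.12,0],[0,0,0]]
    - [0,[0.37,-0.17,0],[0,0,0]]
    - [0,[0.46,-0.22,0],[0,0,0]]
    - [0,[0.55,-0.27,0],[0,0,0]]
    - [0,[0.64,-0.31,0],[0,0,0]]
    - [0,[0.73,-0.36,0],[0,0,0]]
    - [0,[0.82,-0.4,0],[0,0,0]]
    - [0,[0.9,-0.44,0],[0,0,0]]

```text
clock: 18.12
position: [466.2, -191.9, 215.0]
ee_rot: [-0.672, 0.74, 0.0, -0.0]
contact_force: [0.0, -0.1, -3.7]
gripper_width: 9.2
grasp_force: 58.4
```

>>> jog_arm:
  plan:
    - [0,[0.1,-0.05,0],[0,0,0]]
    - [0,[0.21,-0.1,0],[0,0,0]]
    - [0,[0.32,-0.16,0],[0,0,0]]
    - [0,[0.44,-0.22,0],[0,0,0]]
    - [0,[0.56,-0.28,0],[0,0,0]]
    - [0,[0.67,-0.33,0],[0,0,0]]
    - [0,[0.77,-0.38,0],[0,0,0]]
    - [0,[0.84,-0.42,0],[0,0,0]]
    - [0,[0.87,-0.435,0],[0,0,0]]
    - [0,[0.87,-0.435,0],[0,0,0]]

```text
clock: 19.38
position: [500.9, -282.1, 214.9]
ee_rot: [-0.672, 0.741, 0.0, -0.0]
contact_force: [0.3, 0.1, -2.7]
gripper_width: 9.0
grasp_force: 58.4
```

```bash
python3 - <<'E'
from h import *
s=read_state();print(s['clock'],s['gripper_width'],s['grasp_force'],s['contact_force'],s['wrist_torque'])
go([502.4-1.5,-282.6,55],-95.5)
# bucket bottom & tray in fixed views
for n in('scene','side'):
    d=snap(n,n+'6.png');p=pts(d);h=np.hypot(p[...,0]-502,p[...,1]+283)<75
    q=p[h&(p[...,2]>150)&(p[...,2]<215)];print(n,'bucket z',np.percentile(q[:,2],[0.5,2,50]).round(1),q.min(0).round(0),q.max(0).round(0))
E
```

```text
19.375 8.995386305696151 58.37220847606659 [ 0.33722919  0.10440174 -2.70775669] [ 0.02640267  0.00658524 -0.05310651]
pos [ 500.9 -282.1  214.9] head -95.5 shift/100 [ 5.000e-03 -1.000e-03  1.599e+00] turn/60 -0.001 axis [-0.  0. -1.]
scene bucket z [164.7 166.5 193.9] [ 469. -319.  163.] [ 538. -243.  215.]
side bucket z [162.6 165.7 188.6] [ 465. -319.  162.] [ 534. -247.  215.]
```

The bucket hangs upright over the tray centre, with its underside at z≈164. Descending.

>>> jog_arm:
  plan:
    - [0,[0,0,0.03],[0,0,0]]
    - [0,[0,0,0.1],[0,0,0]]
    - [0,[0,0,0.22],[0,0,0]]
    - [0,[0,0,0.36],[0,0,0]]
    - [0,[0,0,0.52],[0,0,0]]
    - [0,[0,0,0.68],[0,0,0]]
    - [0,[0,0,0.82],[0,0,0]]
    - [0,[0,0,0.93],[0,0,0]]
    - [0,[0,0,1],[0,0,0]]
    - [0,[0,0,1],[0,0,0]]

```text
clock: 20.72
position: [500.7, -282.1, 114.6]
ee_rot: [-0.672, 0.74, 0.0, -0.0]
contact_force: [0.2, 0.2, -3.1]
gripper_width: 9.4
grasp_force: 58.4
```

>>> jog_arm:
  plan:
    - [0,[0,0,0.05],[0,0,0]]
    - [0,[0,0,0.12],[0,0,0]]
    - [0,[0,0,0.2],[0,0,0]]
    - [0,[0,0,0.28],[0,0,0]]
    - [0,[0,0,0.36],[0,0,0]]
    - [0,[0,0,0.43],[0,0,0]]
    - [0,[0,0,0.48],[0,0,0]]
    - [0,[0,0,0.52],[0,0,0]]
    - [0,[0,0,0.54],[0,0,0]]
    - [0,[0,0,0.54],[0,0,0]]

```text
clock: 21.98
position: [500.9, -282.1, 61.0]
ee_rot: [-0.672, 0.74, 0.0, -0.0]
contact_force: [-0.2, 0.0, -3.0]
gripper_width: 9.1
grasp_force: 58.4
```

>>> jog_arm:
  plan:
    - [0,[0,0,0.01],[0,0,0]]
    - [0,[0,0,0.02],[0,0,0]]
    - [0,[0,0,0.03],[0,0,0]]
    - [0,[0,0,0.04],[0,0,0]]
    - [0,[0,0,0.05],[0,0,0]]
    - [0,[0,0,0.05],[0,0,0]]

```text
clock: 22.72
position: [500.8, -282.1, 55.9]
ee_rot: [-0.672, 0.74, 0.0, -0.0]
contact_force: [-0.7, 0.2, -2.0]
gripper_width: 9.1
grasp_force: 58.4
```

>>> jog_arm:
  plan:
    - [0,[0,0,0.005],[0,0,0]]
    - [0,[0,0,0.01],[0,0,0]]
    - [0,[0,0,0.01],[0,0,0]]
    - [0,[0,0,0.01],[0,0,0]]

```text
clock: 23.22
position: [500.9, -282.1, 55.3]
ee_rot: [-0.672, 0.74, -0.0, 0.0]
contact_force: [-0.9, 0.2, -0.5]
gripper_width: 9.1
grasp_force: 58.8
```

>>> jog_arm:
  plan:
    - [0,[0,0,0.005],[0,0,0]]
    - [0,[0,0,0.005],[0,0,0]]
    - [0,[0,0,0.005],[0,0,0]]

```text
clock: 23.6
position: [501.0, -282.2, 55.3]
ee_rot: [-0.672, 0.74, -0.0, 0.0]
contact_force: [-2.6, 2.6, 6.3]
gripper_width: 9.0
grasp_force: 59.7
```

The bucket is on the floor: the force went from −3 N to +6 N. I'll ease off 0.5 mm and open.

>>> jog_arm:
  plan:
    - [0,[0,0,-0.005],[0,0,0]]
    - [0,[0,0,-0.005],[0,0,0]]
    - [6,[0,0,-0.005],[0,0,0]]
    - [9,[0,0,-0.005],[0,0,0]]
    - [12,[0,0,-0.005],[0,0,0]]
    - [16,[0,0,-0.005],[0,0,0]]
    - [24,[0,0,-0.005],[0,0,0]]
    - [32,[0,0,-0.005],[0,0,0]]
    - [40,[0,0,-0.005],[0,0,0]]
    - [40,[0,0,-0.005],[0,0,0]]

```text
clock: 24.85
position: [500.9, -282.1, 55.0]
ee_rot: [-0.672, 0.74, -0.0, 0.0]
contact_force: [0.4, -0.0, 0.1]
gripper_width: 40.2
grasp_force: 0.0
```

>>> jog_arm:
  plan:
    - [40,[0,0,-0.05],[0,0,0]]
    - [40,[0,0,-0.15],[0,0,0]]
    - [40,[0,0,-0.3],[0,0,0]]
    - [40,[0,0,-0.5],[0,0,0]]
    - [40,[0,0,-0.75],[0,0,0]]
    - [40,[0,0,-1],[0,0,0]]
    - [40,[0,0,-1],[0,0,0]]
    - [40,[0,0,-1],[0,0,0]]

```text
clock: 25.85
position: [500.5, -281.8, 155.0]
ee_rot: [-0.672, 0.741, 0.0, 0.0]
contact_force: [-0.1, -0.3, -0.3]
gripper_width: 39.9
grasp_force: 0.0
```

```bash
python3 - <<'E'
from h import *
s=read_state();print(s['clock'],s['gripper_width'],s['contact_force'],s['position'])
for n in('scene','side'):
    d=snap(n,n+'7.png');p=pts(d);c=d['img'].max(2)
    for nm,(x,y,lo,hi) in dict(sq=(502,-283,103,125),rd=(573,23,134,155)).items():
        q=p[(np.hypot(p[...,0]-x,p[...,1]-y)<55)&(p[...,2]>lo)&(p[...,2]<hi)&(c<60)]
        print(n,nm,len(q),np.percentile(q[:,2],[50,95]).round(1),cv2.minAreaRect(q[:,:2].astype(np.float32)))
E
```

```text
25.85 39.87960785543019 [-0.08636256 -0.28435048 -0.28267045] [ 500.49099405 -281.84921691  154.96265488]
scene sq 105 [117.6 121.7] ((503.29400634765625, -279.3584899902344), (68.10955047607422, 9.075217247009277), 84.82381439208984)
scene rd 152 [141.8 145.6] ((574.1022338867188, 25.037918090820312), (9.610347747802734, 65.0821304321289), 27.437541961669922)
side sq 121 [116.9 120.7] ((499.7218933105469, -282.704345703125), (65.77699279785156, 12.906193733215332), 87.06539916992188)
side rd 85 [141.1 146.6] ((570.0516357421875, 22.30300521850586), (15.111858367919922, 64.56877136230469), 25.552324295043945)
```

The bucket's bar top is at z≈118, as expected for it standing on the floor (4+57+57). It is centred on the tray, and the round bucket hasn't moved.

```bash
python3 -c "from bench import *; print(job_done())"
```

```text
the job is handed in; nothing more can be done
None
```

The square bucket stands upright and centred on the drip tray's floor, the round bucket still hangs in its stand, and the job is handed in (no verdict came back); the first grasp closed above the bar because the finger tips sit about 38 mm short of the reported TCP.

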